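Empty the offcut tray into the scrap bin

TASK

Draw the black-handled green tray of wooden offcuts out from under the hand-rest bridge without losing any of its load, then tip all five offcuts into the steel scrap bin. Then set the empty tray down flat in the middle of the orange mat. Do not shift the bridge or upset the little bottle on it, and leave the other things on the table where they are.

Things in the scene. Friction and masses are not known exactly. Their poses are not given: they have to be found in the camera images.
- tray: green sheet tray, about 0.25 kg. Origin: centre of the pan's underside; z up, y towards the handle. Flat floor 70 (x) by 134 (y) mm, 3 mm thick. Both long sides (-x, +x) flare out at 20 degrees to edges at x = -67 and +67 mm, 14 mm high: parts slide out over either when it is tipped 50 degrees or more. Upright end walls at y = -67 and +67 mm, 32 mm high
- tray_handle (a point): gripping point in the tray's black handle, an upright block 36 (tray x) by 20 (tray y) mm, centred at tray x = 0, y = 110 mm, top 87 mm above the underside. The point is 68 mm above the underside. Axes as the tray's. May be pinched across either width; a steel strip 30 mm wide, 17 to 27 mm above the underside, joins it to the tray
- offcut_0: dark moulding offcut, block 26 x 28 x 22 mm with a gilt top, 14 g, loose in the tray at the start; origin at the centre of its underside
- offcut_1: short dowel end, pale wood cylinder 24 mm across, 26 mm tall, 14 g, loose in the tray at the start; origin at the centre of its underside
- offcut_2: dark moulding offcut, block 26 x 28 x 22 mm with a gilt top, 14 g, loose in the tray at the start; origin at the centre of its underside
- offcut_3: dark moulding offcut, block 26 x 28 x 22 mm with a gilt top, 14 g, loose in the tray at the start; origin at the centre of its underside
- offcut_4: short dowel end, pale wood cylinder 24 mm across, 26 mm tall, 14 g, loose in the tray at the start; origin at the centre of its underside
- bin: fixed open scrap bin of grey steel, 200 (x) by 220 (y) by 120 mm high, walls 4 mm; origin at the centre of its underside, on the table
- mat: fixed orange mat, 180 x 180 mm, 3 mm thick; origin at the centre of its underside
- bridge: loose wooden hand-rest bridge, 1 kg: plank 270 (x) by 90 (y) mm, underside 100, top 118 mm above the table; four round legs 18 mm thick at x = -120, +120, y = -33, +33 mm. Origin: on the table under the plank's centre. The inner half of the tray is under the plank; its handle stands out on the bridge's +y side and it is drawn out to +y
- bottle: small amber bottle, 36 mm across, 65 mm tall, standing loose on the bridge's plank; origin at the centre of its base
- jar: glass jar with red cap, 72 mm across, 105 mm tall, loose bystander; origin at the centre of its base
- dish: shallow green glass dish, 100 mm across, 16 mm high, loose bystander; origin at the centre of its base
- tube_a: metal paint tube with red band, 110 mm long, 18 mm high, lying loose, a bystander; origin under its middle, x along it to the cap
- tube_b: metal paint tube with blue band, as tube_a
- loupe: black hand magnifier lying flat, lens 52 mm across, handle to -x, 105 mm long, 10 mm high, loose bystander; origin under the lens

How it is judged:
On the way, in this order (a step that is already met when the one before it is completed fails the run):
1. the tray is drawn out clear of the bridge, still carrying all five offcuts (y of tray in the frame of bridge above 0.12 m and distance between each of offcut_0, offcut_1, offcut_2, offcut_3, offcut_4 and tray below 0.1 m), for 0.1 s.
2. the tray is tipped over the bin (angle between tray's own z axis and vertical above 0.6 rad and horizontal distance between tray and bin below 0.2 m and height (world z) of tray above 0.1 m), for 0.1 s.
At the end, for the whole second after the job is handed in: all five offcuts lie inside the bin, below its rim; the tray stands level (within 0.08 rad) and still on the mat, its pan's centre within 55 mm of the mat's centre (x of offcut_0 in the frame of bin between -0.1 and 0.1 m and y of offcut_0 in the frame of bin between -0.11 and 0.11 m and z of offcut_0 in the frame of bin between -0.005 and 0.11 m and x of offcut_1 in the frame of bin between -0.1 and 0.1 m and y of offcut_1 in the frame of bin between -0.11 and 0.11 m and z of offcut_1 in the frame of bin between -0.005 and 0.11 m and x of offcut_2 in the frame of bin between -0.1 and 0.1 m and y of offcut_2 in the frame of bin between -0.11 and 0.11 m and z of offcut_2 in the frame of bin between -0.005 and 0.11 m and x of offcut_3 in the frame of bin between -0.1 and 0.1 m and y of offcut_3 in the frame of bin between -0.11 and 0.11 m and z of offcut_3 in the frame of bin between -0.005 and 0.11 m and x of offcut_4 in the frame of bin between -0.1 and 0.1 m and y of offcut_4 in the frame of bin between -0.11 and 0.11 m and z of offcut_4 in the frame of bin between -0.005 and 0.11 m and angle between tray's own z axis and vertical below 0.08 rad and horizontal distance between tray and mat below 0.055 m and height (world z) of tray below 0.012 m and linear speed of tray below 0.02 m/s); the robot touches nothing.
It fails at once if the bridge is shifted by more than 25 mm (distance of bridge from where it was at the start of the episode above 0.025 m).
It fails at once if the bottle on the bridge is tipped or shifted by more than 40 mm (angle between bottle's own z axis and vertical above 0.5 rad or distance of bottle from where it was at the start of the episode above 0.04 m).
It fails at once if the jar, dish, loupe or a paint tube is pushed away by more than 40 mm (distance of any of jar, dish, tube_a, tube_b, loupe from where it was at the start of the episode above 0.04 m).
It also fails if it takes over 61 s, if anything falls off the work surface, if the arm or the gripper's body presses on something with over 40 N, if the wrist force passes 120 N, or if a joint passes its speed limit or range.

ROBOT

A 6-joint arm with a two-finger parallel gripper is mounted at the origin on the work surface. World frame = base frame: x ahead of the robot, y to its left, z up, the work surface at z = 0. Lengths are in m, angles in rad, forces in N, time in s.
With the tool pointing down it reaches from about 0.4 to 0.925 m from the base axis. Payload 3.4 kg.
Tool frame: the origin (TCP) lies midway between the tips of the shut fingers; the grasp point (between the pads) lies 19 mm behind it; z points along the fingers, y is the direction in which the jaws open and shut (so a half turn about z gives the same grasp; the last joint's range is limited). The gripper opens to 85 mm and grips with 20 to 120 N. Pads are 22 mm wide; open, the fingers measure 114 mm over their backs; the gripper's body (76 mm by 85 mm) begins 54 mm behind the grasp point. The pads swing forward as they close: fully open they stand 13 mm farther back than shut.
Start: joints at [-1.218, 0.307, 1.506, -0, 1.328, -0.073], TCP at [0.237, -0.524, 0.231] pointing down, gripper open.
Joint ranges: [-3.12, 3.12], [-1.05, 2.28], [0.14, 2.33], [-1.42, 4.57], [0.1, 2.73], [-2.68, 2.68]. Speed limits (rad/s): [2.57, 2.57, 3.14, 3.14, 3.14, 3.14].

INTERFACE

Orientations are given as a rotation vector (axis times angle).
In Python, from workcell import robot, cams, ticket gives the robot as it stands. The module is installed in compiled form; this text tells all that it offers.
- The arm moves only by the shell command python3 -m jog 'ROWS'. ROWS is JSON, a list of rows, each an object of numbers: "tx", "ty", "tz": the shift along the tool's x, y, z in m; "rx", "ry", "rz": the turn, a rotation vector about the tool's x, y, z in degrees; "fingers": the opening, from 0 (shut) to 1 (fully open). In form: [{"tx": .., "ty": .., "tz": .., "rx": .., "ry": .., "rz": .., "fingers": ..}, ...]. A call has 1 to 5 rows; each row is the pose to reach, as a shift and turn from the pose commanded when the call began, along the tool's axes at that moment; what a row does not reach only later rows make up. A row lasts 1/12 s, in which the tool goes at most 41.7 mm and 7.16 degrees, less where a joint would pass 70% of its speed; a pose out of reach is approached as far as the arm can. A call with a gripper value outside its range is refused whole. The fingers move at their own pace and stop on an object; the grip force is fixed at half the most. Time passes only in rows, so rows that repeat a pose let the fingers close. It gives the time, the measured TCP pose, the force and the opening at its end, in the units of the state.
- robot.state(): the state, without advancing time (a new reading comes with each control period).
- cams.grab_frame(name): name is "scene" or "top"; returns the picture (384x512x3 uint8, blue, green, red); there is no depth.
- cams.get_calibration(name): a dict with "intrinsics" (3x3 intrinsics, pixels), "rvec" (rotation vector, rad) and "tvec" (3), from world to camera coordinates, as OpenCV has them. Camera axes: x right, y down, z forward; pixel columns grow to the right and rows downward; lengths in m; the calibration is good to about 2 mm. A picture is of the moment at which its call begins. get_calibration takes no time and is no camera call.
- ticket.close_job(): hands the job in, once; it reports no verdict.
The state is a dict: "t": time; "joint_pos": joint angles; "dq": joint speeds; "joint_torque": joint torques, N m; "position": TCP position; "tcp_rot": TCP orientation; "contact_force": force on the tool from outside, world axes, zero at the start; "torque": the same for the moment, N m; "gripper_width": opening from 0.0 (shut) to 1.0 (fully open).
Only numpy, scipy, OpenCV 4.12 (cv2) and the standard library are available. Lean on these libraries where they do the work, as an engineer would, in place of code of your own. Each camera call takes 0.05 s, during which the arm holds its last target. There are 200 camera calls.

## Working session

There is one attempt and no reset: what is moved stays moved. The work goes in short steps, Python scripts to look and compute and a shell command to move; the robot and the scene stay as the last step left them, time stands still between calls to the robot, and variables do not carry over. Pictures are saved under pics/ and viewed, about 8 in all and at most 12, crops included, and the job is handed in when it is done.

```bash
mkdir -p pics
python3 - <<'E'
from workcell import robot,cams
import cv2,numpy as np
for n in("scene","top"):
    f=cams.grab_frame(n); cv2.imwrite(f"pics/{n}0.png",cv2.resize(f,(800,600),interpolation=cv2.INTER_CUBIC)); cv2.imwrite(f"/tmp/{n}0.png",f)
    c=cams.get_calibration(n); R=cv2.Rodrigues(np.array(c["rvec"],float))[0]
    print(n,c["intrinsics"],"cam pos",-R.T@np.array(c["tvec"]).ravel())
s=robot.state();print(s["t"],s["position"],s["tcp_rot"],s["gripper_width"])
E
```

```text
scene [[357.85517625   0.         256.8123491 ]
 [  0.         357.85517625 188.37557745]
 [  0.           0.           1.        ]] cam pos [ 1.14247047 -0.05554292  0.68062861]
top [[410.45224321   0.         262.02373391]
 [  0.         410.45224321 193.69905525]
 [  0.           0.           1.        ]] cam pos [ 0.39979268 -0.00644064  1.24117375]
0.1 [ 0.2372599  -0.52306535  0.23045654] [-3.06884802e+00 -6.63389153e-01  3.84492164e-04] 0.9971198226712273
```

View pics/top0.png

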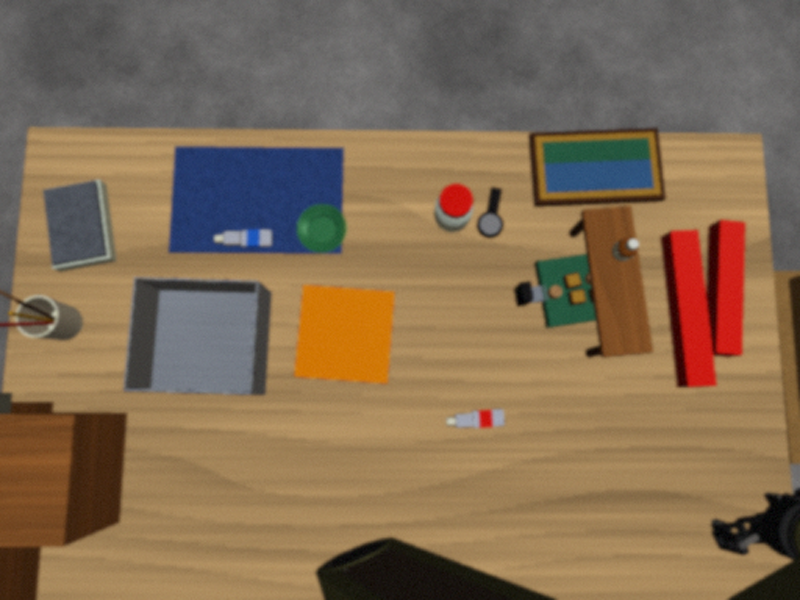

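View pics/scene0.png

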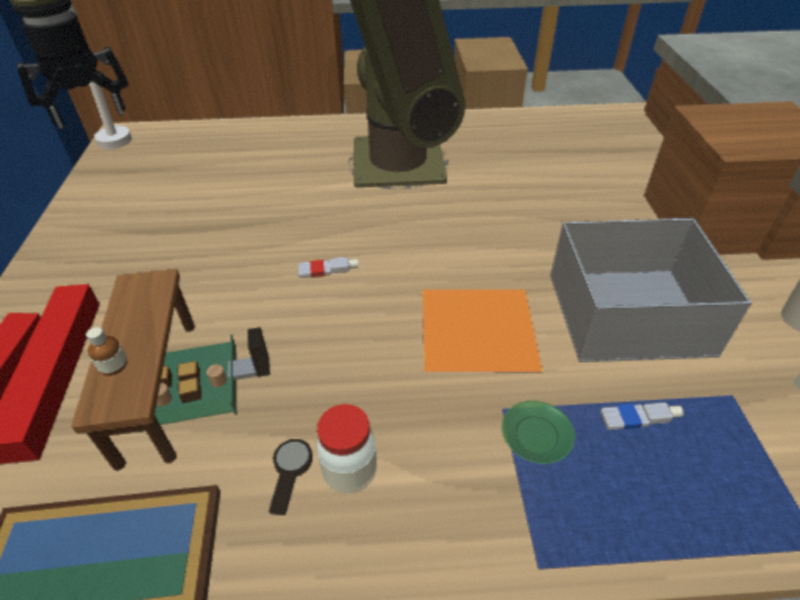

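The top view shows +x up and +y to the left. The handle is near (524,293), the mat corners near (302,285)–(390,382), and the bin near (200,337). Next I'll look closer at the tray.

```bash
cat > h.py <<'E'
import cv2,numpy as np
from workcell import cams
def ray(n,u,v,z):
    c=cams.get_calibration(n);K=np.array(c["intrinsics"]);R=cv2.Rodrigues(np.array(c["rvec"],float))[0];t=np.array(c["tvec"],float).ravel()
    o=-R.T@t; d=R.T@np.linalg.inv(K)@np.array([u,v,1.]); return o+d*(z-o[2])/d[2]
def proj(n,P):
    c=cams.get_calibration(n);return cv2.projectPoints(np.array(P,float).reshape(-1,3),np.array(c["rvec"],float),np.array(c["tvec"],float),np.array(c["intrinsics"]),None)[0].reshape(-1,2)
E
python3 - <<'E'
import cv2,numpy as np
a=cv2.imread('/tmp/top0.png');b=cv2.imread('/tmp/scene0.png')
# top crop cols 320-430, rows 125-235 ; scale 5
A=cv2.resize(a[125:235,320:430],None,fx=5,fy=5,interpolation=cv2.INTER_CUBIC)
cv2.imwrite('pics/c1.png',A)
from h import *
k=1.5625
for nm,u,v,z in [("bin rim",135,280,.12),("bin rim",270,284,.12),("bin rim",264,394,.12),("bin rim",125,390,.12),
 ("mat",302,285,.003),("mat",395,292,.003),("mat",387,382,.003),("mat",295,376,.003),
 ("plank",582,209,.118),("plank",631,207,.118),("plank",651,352,.118),("plank",603,356,.118),("jarcap",456,200,.105),("tube_a",475,420,.018)]:
    print(nm,ray("top",u/k,v/k,z).round(3))
E
```

```text
bin rim [0.611 0.462 0.12 ]
bin rim [0.604 0.224 0.12 ]
bin rim [0.412 0.228 0.12 ]
bin rim [0.418 0.466 0.12 ]
mat [0.624 0.186 0.003]
mat [0.611 0.004 0.003]
mat [0.436 0.018 0.003]
mat [0.447 0.194 0.003]
plank [ 0.746 -0.337  0.118]
plank [ 0.75  -0.427  0.118]
plank [ 0.486 -0.449  0.118]
plank [ 0.479 -0.363  0.118]
jarcap [ 0.766 -0.109  0.105]
tube_a [ 0.365 -0.148  0.018]
```

View pics/c1.png

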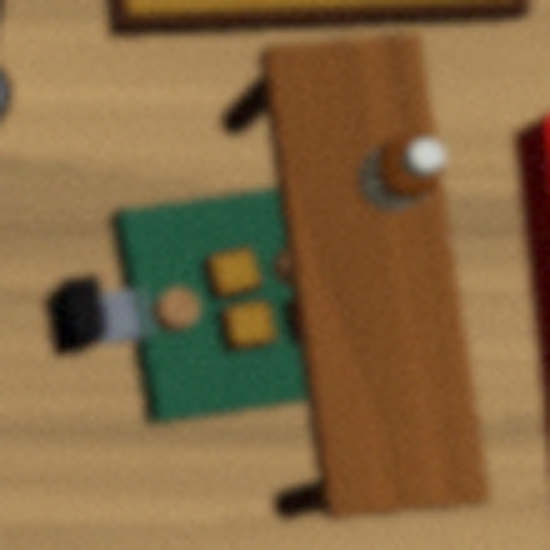

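Run:
```python
from h import *
C=lambda x,y:(320+(x+.5)/5-.5,125+(y+.5)/5-.5)
a=ray("top",*C(117,212),.014);b=ray("top",*C(152,420),.014);print(a,b,np.linalg.norm(a-b))
m=(a+b)/2; ex=(a-b)/np.linalg.norm(a-b); ey=np.array([-ex[1],ex[0],0]); 
o=m-ey*.067; o[2]=0; print("tray",o,"yaw",np.degrees(np.arctan2(ex[1],ex[0])),"handle",o+ey*.11)
M=np.c_[ex,ey,[0,0,1]]
for n,f in(("top",'/tmp/top0.png'),("scene",'/tmp/scene0.png')):
    im=cv2.imread(f)
    if n=="top": u0,v0=320,125
    else: u0,v0=85,190
    A=cv2.resize(im[v0:v0+100,u0:u0+100],None,fx=5,fy=5,interpolation=cv2.INTER_CUBIC)
    def pl(P,c):
        q=proj(n,np.array(P)@M.T+o); q=((q-[u0,v0]+.5)*5-.5).astype(int); cv2.polylines(A,[q.reshape(-1,1,2)],True,c,1)
    for z in(.03,.087): pl([[sx*.018,.11+sy*.01,z] for sx,sy in((1,1),(1,-1),(-1,-1),(-1,1))],(0,255,255))
    pl([[.067,.067,.014],[-.067,.067,.014],[-.067,-.067,.014],[.067,-.067,.014]],(255,255,255))
    cv2.imwrite(f'/tmp/o{n}.png',A[:400])
cv2.imwrite('pics/fit.png',cv2.resize(np.hstack([cv2.imread('/tmp/otop.png'),cv2.imread('/tmp/oscene.png')]),(800,320)))
```

```text
[ 0.67206085 -0.27258005  0.014     ] [ 0.54383979 -0.29014323  0.014     ] 0.12941834190215712
tray [ 0.61704279 -0.34774181  0.        ] yaw 7.799596722466521 handle [ 0.60211485 -0.23875945  0.        ]
```

View pics/fit.png

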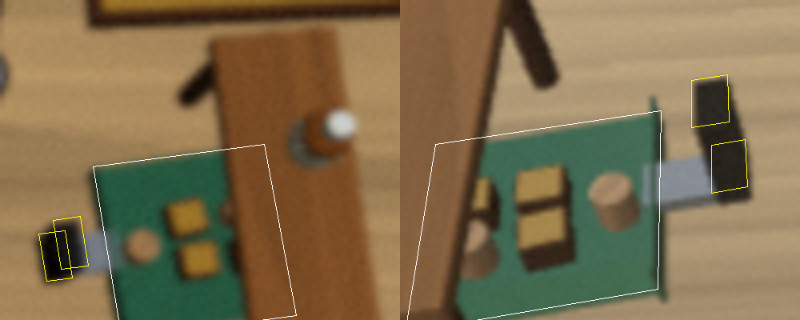

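Run:
```python
from h import *
from scipy.optimize import minimize
roi={"top":(328,370,178,200),"scene":(155,176,205,245)}
ms={}
for n,(a,b,c,d) in roi.items():
    im=cv2.imread(f'/tmp/{n}0.png'); m=np.zeros(im.shape[:2],np.uint8); m[c:d,a:b]=(im[c:d,a:b].max(2)<75)
    k,l,st,_=cv2.connectedComponentsWithStats(m); i=1+np.argmax(st[1:,4]); ms[n]=(l==i).astype(np.float32); print(n,st[i])
def cost(p):
    x,y,yaw,zb=p; R=np.array([[np.cos(yaw),-np.sin(yaw)],[np.sin(yaw),np.cos(yaw)]]); e=0
    P=[[*(R@[sx*.018,sy*.01]+[x,y]),z] for z in(zb,.087) for sx in(-1,1) for sy in(-1,1)]
    for n in ms:
        h=cv2.convexHull(((proj(n,P)+.5)*8).astype(np.float32)-.5*8); a,b,c,d=roi[n]
        B=np.zeros(((d-c+8)*8,(b-a+8)*8),np.uint8); cv2.fillConvexPoly(B,np.round(h.reshape(-1,2)-[(a-4)*8,(c-4)*8]).astype(int),1)
        B=cv2.resize(B.astype(np.float32),None,fx=1/8,fy=1/8,interpolation=cv2.INTER_AREA)
        e+=np.abs(B-ms[n][c-4:d+4,a-4:b+4]).sum()
    return e
best=min((minimize(cost,[.597,-.237,y0,zb],method="Nelder-Mead",options=dict(initial_simplex=np.array([.597,-.237,y0,zb])+np.vstack([np.zeros(4),np.diag([.008,.008,.1,.01])]))) for y0 in(.05,.12,.2) for zb in(.005,.015)),key=lambda r:r.fun)
print(best.x,best.fun,np.degrees(best.x[2]))
```

```text
top [330 181  11  15 132]
scene [159 210  13  31 287]
[ 0.60179388 -0.23789985  0.23955695  0.01940309] 82.8125 13.72560242493127
```

```bash
python3 -m jog '[{"tx":0.02,"ty":-0.005},{"tx":0.055,"ty":-0.0135},{"tx":0.09,"ty":-0.022},{"tx":0.125,"ty":-0.031},{"tx":0.16,"ty":-0.039}]'
python3 -m jog '[{"tx":0.036,"ty":-0.009},{"tx":0.072,"ty":-0.018},{"tx":0.108,"ty":-0.027},{"tx":0.144,"ty":-0.035},{"tx":0.18,"ty":-0.044}]'
python3 -m jog '[{"tx":0.035,"ty":-0.009,"rz":4},{"tx":0.07,"ty":-0.018,"rz":8},{"tx":0.095,"ty":-0.024,"rz":12},{"tx":0.109,"ty":-0.0275,"rz":14},{"tx":0.109,"ty":-0.0275,"rz":14}]'
```

```text
invalid input
invalid input
invalid input
```

```bash
python3 -m jog '[{"tx":0.02,"ty":-0.005,"tz":0,"rx":0,"ry":0,"rz":0,"fingers":1},{"tx":0.055,"ty":-0.0135,"tz":0,"rx":0,"ry":0,"rz":0,"fingers":1},{"tx":0.09,"ty":-0.022,"tz":0,"rx":0,"ry":0,"rz":0,"fingers":1},{"tx":0.125,"ty":-0.031,"tz":0,"rx":0,"ry":0,"rz":0,"fingers":1},{"tx":0.16,"ty":-0.039,"tz":0,"rx":0,"ry":0,"rz":0,"fingers":1}]'
```

```text
t: 0.52
position: [0.3677, -0.4206, 0.2308]
tcp_rot: [-3.07, -0.662, 0.001]
contact_force: [0.2, -0.9, -0.3]
gripper_width: 0.999
```

```bash
python3 -m jog '[{"tx":0.036,"ty":-0.009,"tz":0,"rx":0,"ry":0,"rz":0,"fingers":1},{"tx":0.072,"ty":-0.018,"tz":0,"rx":0,"ry":0,"rz":0,"fingers":1},{"tx":0.108,"ty":-0.027,"tz":0,"rx":0,"ry":0,"rz":0,"fingers":1},{"tx":0.144,"ty":-0.035,"tz":0,"rx":0,"ry":0,"rz":0,"fingers":1},{"tx":0.18,"ty":-0.044,"tz":0,"rx":0,"ry":0,"rz":0,"fingers":1}]'
python3 -m jog '[{"tx":0.035,"ty":-0.009,"tz":0.01,"rx":0,"ry":0,"rz":4,"fingers":1},{"tx":0.07,"ty":-0.018,"tz":0.02,"rx":0,"ry":0,"rz":8,"fingers":1},{"tx":0.095,"ty":-0.024,"tz":0.04,"rx":0,"ry":0,"rz":12,"fingers":1},{"tx":0.109,"ty":-0.0275,"tz":0.05,"rx":0,"ry":0,"rz":14,"fingers":1},{"tx":0.109,"ty":-0.0275,"tz":0.06,"rx":0,"ry":0,"rz":14,"fingers":1}]'
python3 - <<'E'
from h import *
from workcell import robot
from scipy.spatial.transform import Rotation as Ro
f=cams.grab_frame("top");g=cams.grab_frame("scene")
A=cv2.resize(f[140:240,310:410],(400,400),interpolation=cv2.INTER_CUBIC);B=cv2.resize(g[160:260,100:200],(400,400),interpolation=cv2.INTER_CUBIC)
cv2.imwrite('pics/a1.png',np.hstack([A,B]))
s=robot.state();print(s["t"],s["position"],Ro.from_rotvec(s["tcp_rot"]).as_matrix().round(3))
E
```

```text
t: 0.93
position: [0.5138, -0.3062, 0.2309]
tcp_rot: [-3.07, -0.664, 0.001]
contact_force: [-0.0, -0.8, -0.3]
gripper_width: 0.995
t: 1.35
position: [0.6028, -0.2347, 0.1694]
tcp_rot: [-3.127, -0.289, 0.0]
contact_force: [0.8, -0.8, 0.2]
gripper_width: 0.998
1.45 [ 0.59912405 -0.23658955  0.16856895] [[ 0.983  0.183 -0.005]
 [ 0.183 -0.983  0.002]
 [-0.005 -0.003 -1.   ]]
```

View pics/a1.png

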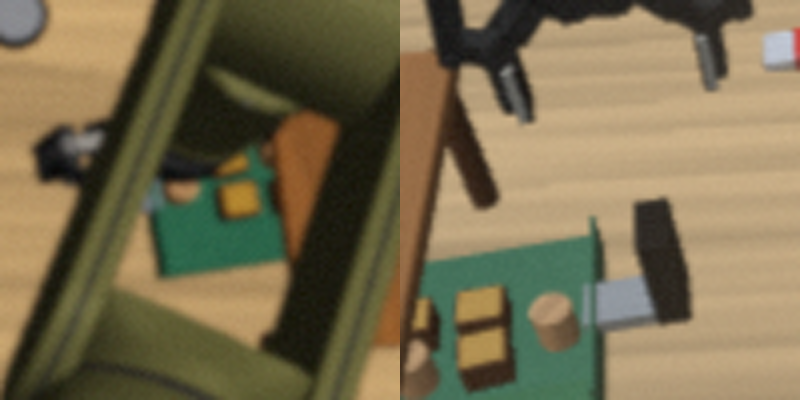

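The open jaws straddle the handle, seen near (660,260) in the right half of the picture. I'll descend and close.

```bash
python3 -m jog '[{"tx":0,"ty":0,"tz":0.03,"rx":0,"ry":0,"rz":0,"fingers":1},{"tx":0,"ty":0,"tz":0.06,"rx":0,"ry":0,"rz":0,"fingers":1},{"tx":0,"ty":0,"tz":0.09,"rx":0,"ry":0,"rz":0,"fingers":1},{"tx":0,"ty":0,"tz":0.11,"rx":0,"ry":0,"rz":0,"fingers":1},{"tx":0,"ty":0,"tz":0.12,"rx":0,"ry":0,"rz":0,"fingers":1}]'
python3 -m jog '[{"tx":0,"ty":0,"tz":0,"rx":0,"ry":0,"rz":0,"fingers":0.6},{"tx":0,"ty":0,"tz":0,"rx":0,"ry":0,"rz":0,"fingers":0.4},{"tx":0,"ty":0,"tz":0,"rx":0,"ry":0,"rz":0,"fingers":0.3},{"tx":0,"ty":0,"tz":0,"rx":0,"ry":0,"rz":0,"fingers":0.1},{"tx":0,"ty":0,"tz":0,"rx":0,"ry":0,"rz":0,"fingers":0}]'
python3 -m jog '[{"tx":0,"ty":0,"tz":0,"rx":0,"ry":0,"rz":0,"fingers":0},{"tx":0,"ty":0,"tz":0,"rx":0,"ry":0,"rz":0,"fingers":0},{"tx":0,"ty":0,"tz":0,"rx":0,"ry":0,"rz":0,"fingers":0},{"tx":0,"ty":0,"tz":0,"rx":0,"ry":0,"rz":0,"fingers":0}]'
```

```text
t: 1.87
position: [0.5978, -0.2382, 0.049]
tcp_rot: [-3.127, -0.283, 0.007]
contact_force: [-1.5, 0.3, -0.1]
gripper_width: 0.996
t: 2.28
position: [0.6018, -0.2382, 0.0531]
tcp_rot: [3.127, 0.284, 0.004]
contact_force: [-0.3, -0.4, -0.7]
gripper_width: 0.302
t: 2.62
position: [0.6016, -0.2381, 0.053]
tcp_rot: [3.127, 0.285, 0.003]
contact_force: [-1.4, -0.3, 6.3]
gripper_width: 0.222
```

```bash
python3 -m jog '[{"tx":0,"ty":-0.004,"tz":-0.003,"rx":0,"ry":0,"rz":0,"fingers":0},{"tx":0,"ty":-0.011,"tz":-0.006,"rx":0,"ry":0,"rz":0,"fingers":0},{"tx":0,"ty":-0.02,"tz":-0.008,"rx":0,"ry":0,"rz":0,"fingers":0},{"tx":0,"ty":-0.03,"tz":-0.008,"rx":0,"ry":0,"rz":0,"fingers":0},{"tx":0,"ty":-0.04,"tz":-0.008,"rx":0,"ry":0,"rz":0,"fingers":0}]'
python3 -m jog '[{"tx":0,"ty":-0.01,"tz":0,"rx":0,"ry":0,"rz":0,"fingers":0},{"tx":0,"ty":-0.02,"tz":0,"rx":0,"ry":0,"rz":0,"fingers":0},{"tx":0,"ty":-0.03,"tz":0,"rx":0,"ry":0,"rz":0,"fingers":0},{"tx":0,"ty":-0.04,"tz":0,"rx":0,"ry":0,"rz":0,"fingers":0},{"tx":0,"ty":-0.05,"tz":0,"rx":0,"ry":0,"rz":0,"fingers":0}]'
python3 -m jog '[{"tx":0,"ty":-0.01,"tz":0,"rx":0,"ry":0,"rz":0,"fingers":0},{"tx":0,"ty":-0.02,"tz":0,"rx":0,"ry":0,"rz":0,"fingers":0},{"tx":0,"ty":-0.03,"tz":0,"rx":0,"ry":0,"rz":0,"fingers":0},{"tx":0,"ty":-0.04,"tz":0,"rx":0,"ry":0,"rz":0,"fingers":0},{"tx":0,"ty":-0.05,"tz":0,"rx":0,"ry":0,"rz":0,"fingers":0}]'
python3 -m jog '[{"tx":0,"ty":-0.01,"tz":0,"rx":0,"ry":0,"rz":0,"fingers":0},{"tx":0,"ty":-0.018,"tz":0,"rx":0,"ry":0,"rz":0,"fingers":0},{"tx":0,"ty":-0.022,"tz":0,"rx":0,"ry":0,"rz":0,"fingers":0},{"tx":0,"ty":-0.022,"tz":0,"rx":0,"ry":0,"rz":0,"fingers":0},{"tx":0,"ty":-0.022,"tz":0,"rx":0,"ry":0,"rz":0,"fingers":0}]'
python3 - <<'E'
from h import *
from workcell import robot
from scipy.spatial.transform import Rotation as Ro
g=cams.grab_frame("scene")
cv2.imwrite('pics/a2.png',cv2.resize(g[130:330,40:300],(780,600),interpolation=cv2.INTER_CUBIC))
s=robot.state();print(s["t"],s["position"],s["joint_pos"],s["torque"])
E
```

```text
t: 3.03
position: [0.5929, -0.1967, 0.059]
tcp_rot: [-3.128, -0.285, 0.001]
contact_force: [-0.3, 0.1, -2.7]
gripper_width: 0.225
t: 3.45
position: [0.5843, -0.1479, 0.0593]
tcp_rot: [-3.129, -0.285, 0.0]
contact_force: [0.2, -0.7, -2.2]
gripper_width: 0.227
t: 3.87
position: [0.5754, -0.0989, 0.0594]
tcp_rot: [-3.129, -0.284, -0.0]
contact_force: [1.0, -0.3, -3.8]
gripper_width: 0.225
t: 4.28
position: [0.5717, -0.0781, 0.0594]
tcp_rot: [3.128, 0.286, 0.0]
contact_force: [0.2, -0.3, -2.3]
gripper_width: 0.227
4.3333 [ 0.57187052 -0.07848972  0.05940878] [-2.09384815e-01  4.86681633e-01  1.71173725e+00 -3.57817253e-04
  9.42506340e-01  1.17995609e+00] [ 0.25185283  0.04369357 -0.02107518]
```

View pics/a2.png

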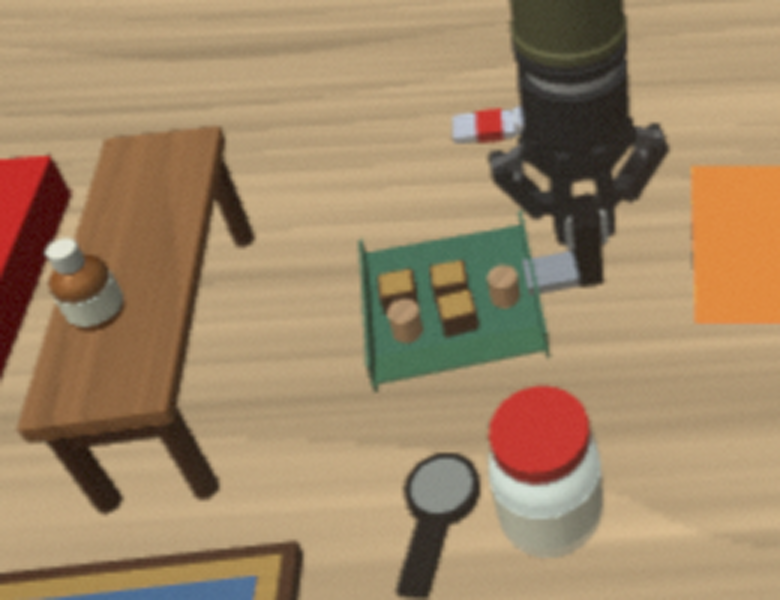

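The tray is clear of the bridge with all five offcuts on it (crop about 380–520, 260–340). The bridge and bottle haven't moved. I'll lift it and carry it to the bin.

```bash
python3 -m jog '[{"tx":0,"ty":0,"tz":-0.006,"rx":0,"ry":0,"rz":0,"fingers":0},{"tx":0,"ty":0,"tz":-0.018,"rx":0,"ry":0,"rz":0,"fingers":0},{"tx":0,"ty":0,"tz":-0.036,"rx":0,"ry":0,"rz":0,"fingers":0},{"tx":0,"ty":0,"tz":-0.056,"rx":0,"ry":0,"rz":0,"fingers":0},{"tx":0,"ty":0,"tz":-0.076,"rx":0,"ry":0,"rz":0,"fingers":0}]'
python3 -m jog '[{"tx":0,"ty":0,"tz":-0.02,"rx":0,"ry":0,"rz":0,"fingers":0},{"tx":0,"ty":-0.002,"tz":-0.04,"rx":0,"ry":0,"rz":0,"fingers":0},{"tx":0,"ty":-0.008,"tz":-0.06,"rx":0,"ry":0,"rz":0,"fingers":0},{"tx":0,"ty":-0.018,"tz":-0.078,"rx":0,"ry":0,"rz":0,"fingers":0},{"tx":0,"ty":-0.032,"tz":-0.09,"rx":0,"ry":0,"rz":0,"fingers":0}]'
python3 -m jog '[{"tx":0,"ty":-0.018,"tz":-0.003,"rx":0,"ry":0,"rz":0,"fingers":0},{"tx":0,"ty":-0.038,"tz":-0.004,"rx":0,"ry":0,"rz":0,"fingers":0},{"tx":0,"ty":-0.06,"tz":-0.005,"rx":0,"ry":0,"rz":0,"fingers":0},{"tx":0,"ty":-0.082,"tz":-0.005,"rx":0,"ry":0,"rz":0,"fingers":0},{"tx":0,"ty":-0.105,"tz":-0.005,"rx":0,"ry":0,"rz":0,"fingers":0}]'
python3 -m jog '[{"tx":0,"ty":-0.024,"tz":0,"rx":0,"ry":0,"rz":0,"fingers":0},{"tx":-0.001,"ty":-0.048,"tz":0,"rx":0,"ry":0,"rz":0,"fingers":0},{"tx":-0.002,"ty":-0.072,"tz":0,"rx":0,"ry":0,"rz":0,"fingers":0},{"tx":-0.003,"ty":-0.096,"tz":0,"rx":0,"ry":0,"rz":0,"fingers":0},{"tx":-0.004,"ty":-0.12,"tz":0,"rx":0,"ry":0,"rz":0,"fingers":0}]'
python3 -m jog '[{"tx":-0.001,"ty":-0.024,"tz":0,"rx":0,"ry":0,"rz":0,"fingers":0},{"tx":-0.002,"ty":-0.048,"tz":0,"rx":0,"ry":0,"rz":0,"fingers":0},{"tx":-0.003,"ty":-0.072,"tz":0,"rx":0,"ry":0,"rz":0,"fingers":0},{"tx":-0.004,"ty":-0.096,"tz":0,"rx":0,"ry":0,"rz":0,"fingers":0},{"tx":-0.005,"ty":-0.12,"tz":0,"rx":0,"ry":0,"rz":0,"fingers":0}]'
```

```text
t: 4.75
position: [0.5713, -0.0788, 0.1362]
tcp_rot: [-3.129, -0.283, 0.001]
contact_force: [0.6, 0.2, -1.7]
gripper_width: 0.227
t: 5.17
position: [0.5668, -0.0478, 0.2279]
tcp_rot: [3.128, 0.281, 0.006]
contact_force: [-0.3, -0.1, -3.5]
gripper_width: 0.225
t: 5.58
position: [0.5462, 0.0575, 0.2305]
tcp_rot: [-3.129, -0.283, 0.0]
contact_force: [0.5, 0.5, -3.4]
gripper_width: 0.227
t: 6.0
position: [0.5203, 0.1751, 0.2303]
tcp_rot: [-3.129, -0.284, 0.001]
contact_force: [0.8, 0.5, -3.3]
gripper_width: 0.23
t: 6.42
position: [0.4938, 0.2922, 0.2303]
tcp_rot: [-3.129, -0.284, 0.0]
contact_force: [0.8, -1.1, -3.2]
gripper_width: 0.226
```

```bash
python3 -m jog '[{"tx":-0.001,"ty":-0.024,"tz":0,"rx":0,"ry":0,"rz":0,"fingers":0},{"tx":-0.002,"ty":-0.048,"tz":0,"rx":0,"ry":0,"rz":0,"fingers":0},{"tx":-0.003,"ty":-0.07,"tz":0,"rx":0,"ry":0,"rz":0,"fingers":0},{"tx":-0.004,"ty":-0.09,"tz":0,"rx":0,"ry":0,"rz":0,"fingers":0},{"tx":-0.004,"ty":-0.109,"tz":0,"rx":0,"ry":0,"rz":0,"fingers":0}]'
python3 -m jog '[{"tx":0,"ty":-0.018,"tz":0,"rx":0,"ry":0,"rz":0,"fingers":0},{"tx":-0.001,"ty":-0.033,"tz":0,"rx":0,"ry":0,"rz":-1,"fingers":0},{"tx":-0.001,"ty":-0.043,"tz":0,"rx":0,"ry":0,"rz":-3,"fingers":0},{"tx":-0.001,"ty":-0.049,"tz":0,"rx":0,"ry":0,"rz":-6,"fingers":0},{"tx":-0.001,"ty":-0.051,"tz":0,"rx":0,"ry":0,"rz":-9,"fingers":0}]'
python3 -m jog '[{"tx":0,"ty":0,"tz":0,"rx":0,"ry":0,"rz":-4,"fingers":0},{"tx":0,"ty":0,"tz":0,"rx":0,"ry":0,"rz":-8,"fingers":0},{"tx":0,"ty":0,"tz":0,"rx":0,"ry":0,"rz":-12,"fingers":0},{"tx":0,"ty":0,"tz":0,"rx":0,"ry":0,"rz":-16,"fingers":0},{"tx":0,"ty":0,"tz":0,"rx":0,"ry":0,"rz":-20,"fingers":0}]'
python3 - <<'E'
from h import *
from workcell import robot
from scipy.spatial.transform import Rotation as Ro
cams.grab_frame("scene");g=cams.grab_frame("scene");f=cams.grab_frame("top")
A=cv2.resize(g[90:240,320:512],(512,400),interpolation=cv2.INTER_CUBIC);B=cv2.resize(f[150:280,60:190],(288,288));B=cv2.copyMakeBorder(B,0,112,0,0,cv2.BORDER_CONSTANT)
cv2.imwrite('pics/a3.png',np.hstack([A,B]))
s=robot.state();print(s["t"],s["position"],s["joint_pos"],s["torque"],Ro.from_rotvec(s["tcp_rot"]).as_matrix().round(3))
E
```

```text
t: 6.83
position: [0.47, 0.3988, 0.2302]
tcp_rot: [-3.129, -0.285, 0.001]
contact_force: [0.7, 0.3, -2.7]
gripper_width: 0.227
t: 7.25
position: [0.4604, 0.4485, 0.2301]
tcp_rot: [-3.095, -0.537, 0.0]
contact_force: [-0.5, 0.4, -3.1]
gripper_width: 0.228
t: 7.67
position: [0.4607, 0.447, 0.2302]
tcp_rot: [2.955, 1.066, -0.001]
contact_force: [-0.9, -0.2, -1.7]
gripper_width: 0.23
7.8167 [0.46077221 0.44708383 0.23021588] [ 7.04643351e-01  4.01094784e-01  1.35985772e+00 -1.73589619e-04
  1.38123648e+00  1.58894434e+00] [0.17026407 0.09987251 0.00944443] [[ 0.773  0.634 -0.   ]
 [ 0.634 -0.773 -0.001]
 [-0.001  0.    -1.   ]]
```

View pics/a3.png

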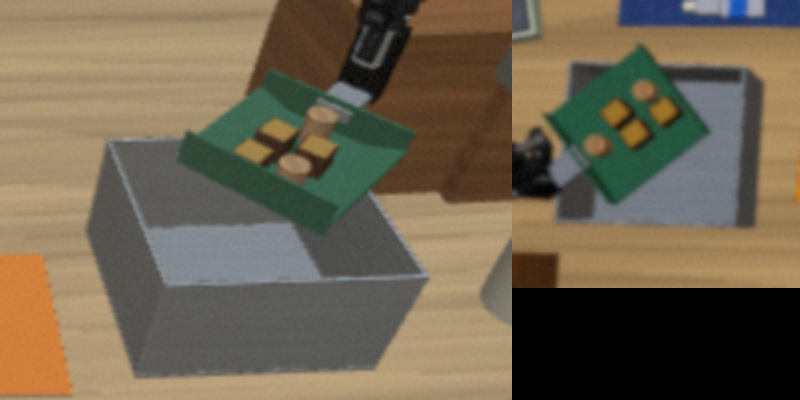

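Tray over the bin, with all five offcuts still aboard. Now I'll tip it by turning +ry, which points the fingers outward.

```bash
python3 -m jog '[{"tx":0,"ty":0,"tz":0,"rx":0,"ry":4,"rz":0,"fingers":0},{"tx":0,"ty":0,"tz":0,"rx":0,"ry":9,"rz":0,"fingers":0},{"tx":0,"ty":0,"tz":0,"rx":0,"ry":14,"rz":0,"fingers":0},{"tx":0,"ty":0,"tz":0,"rx":0,"ry":19,"rz":0,"fingers":0},{"tx":0,"ty":0,"tz":0,"rx":0,"ry":24,"rz":0,"fingers":0}]'
python3 -m jog '[{"tx":0,"ty":0,"tz":0,"rx":0,"ry":5,"rz":0,"fingers":0},{"tx":0,"ty":0,"tz":0,"rx":0,"ry":10,"rz":0,"fingers":0},{"tx":0,"ty":0,"tz":0,"rx":0,"ry":15,"rz":0,"fingers":0},{"tx":0,"ty":0,"tz":0,"rx":0,"ry":20,"rz":0,"fingers":0},{"tx":0,"ty":0,"tz":0,"rx":0,"ry":25,"rz":0,"fingers":0}]'
python3 -m jog '[{"tx":0,"ty":0,"tz":0,"rx":0,"ry":5,"rz":0,"fingers":0},{"tx":0,"ty":0,"tz":0,"rx":0,"ry":10,"rz":0,"fingers":0},{"tx":0,"ty":0,"tz":0,"rx":0,"ry":15,"rz":0,"fingers":0},{"tx":0,"ty":0,"tz":0,"rx":0,"ry":18,"rz":0,"fingers":0},{"tx":0,"ty":0,"tz":0,"rx":0,"ry":18,"rz":0,"fingers":0}]'
python3 -m jog '[{"tx":0,"ty":0,"tz":0,"rx":0,"ry":0,"rz":0,"fingers":0},{"tx":0,"ty":0,"tz":0,"rx":0,"ry":0,"rz":0,"fingers":0},{"tx":0,"ty":0,"tz":0,"rx":0,"ry":0,"rz":0,"fingers":0},{"tx":0,"ty":0,"tz":0,"rx":0,"ry":0,"rz":0,"fingers":0}]'
python3 - <<'E'
from h import *
from workcell import robot
from scipy.spatial.transform import Rotation as Ro
g=cams.grab_frame("scene");f=cams.grab_frame("top")
A=cv2.resize(g[90:240,320:512],(512,400),interpolation=cv2.INTER_CUBIC);B=cv2.resize(f[150:280,60:190],(288,288));B=cv2.copyMakeBorder(B,0,112,0,0,cv2.BORDER_CONSTANT)
cv2.imwrite('pics/a4.png',np.hstack([A,B]))
s=robot.state();print(s["t"],s["joint_pos"],s["torque"],Ro.from_rotvec(s["tcp_rot"]).as_matrix().round(3))
E
```

```text
t: 8.23
position: [0.4605, 0.447, 0.2309]
tcp_rot: [-2.769, -0.989, -0.594]
contact_force: [0.8, 0.7, -3.4]
gripper_width: 0.226
t: 8.65
position: [0.4576, 0.443, 0.2305]
tcp_rot: [-2.537, -0.896, -1.06]
contact_force: [0.4, -1.9, -4.2]
gripper_width: 0.23
t: 9.07
position: [0.4874, 0.422, 0.2709]
tcp_rot: [-2.473, -1.098, -1.3]
contact_force: [1.2, -0.4, -2.7]
gripper_width: 0.228
t: 9.4
position: [0.4871, 0.4227, 0.2702]
tcp_rot: [-2.474, -1.09, -1.296]
contact_force: [-0.1, 0.7, -1.6]
gripper_width: 0.226
9.5 [ 0.70612141  0.12923349  2.07192445 -1.191371    0.10654224  2.58696633] [-0.29118052  0.69481443 -0.00409539] [[ 0.364  0.659  0.658]
 [ 0.536 -0.726  0.431]
 [ 0.762  0.196 -0.618]]
```

View pics/a4.png

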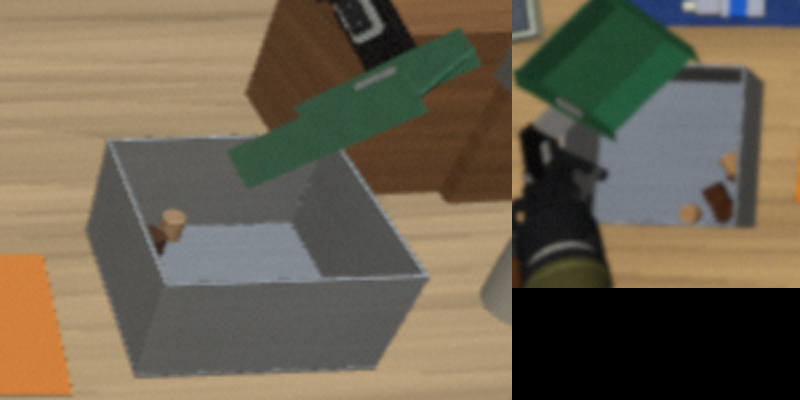

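Run:
```python
from workcell import robot
import numpy as np
from scipy.spatial.transform import Rotation as Ro
s=robot.state();R=Ro.from_rotvec(s["tcp_rot"])
y=np.radians(39.4);T=Ro.from_matrix(np.c_[[np.cos(y),np.sin(y),0],[np.sin(y),-np.cos(y),0],[0,0,-1]])
print(np.degrees((R.inv()*T).as_rotvec()))
```

```text
[  9.25799518 -51.04560289   7.67045159]
```

```bash
python3 -m jog '[{"tx":0,"ty":0,"tz":0,"rx":0.9,"ry":-5,"rz":0.8,"fingers":0},{"tx":0,"ty":0,"tz":0,"rx":1.8,"ry":-10,"rz":1.5,"fingers":0},{"tx":0,"ty":0,"tz":0,"rx":2.7,"ry":-15,"rz":2.3,"fingers":0},{"tx":0,"ty":0,"tz":0,"rx":3.6,"ry":-20,"rz":3.0,"fingers":0},{"tx":0,"ty":0,"tz":0,"rx":4.5,"ry":-25,"rz":3.8,"fingers":0}]'
python3 -m jog '[{"tx":0,"ty":0,"tz":0,"rx":0.9,"ry":-5,"rz":0.8,"fingers":0},{"tx":0,"ty":0,"tz":0,"rx":1.8,"ry":-10,"rz":1.5,"fingers":0},{"tx":0,"ty":0,"tz":0,"rx":2.7,"ry":-15,"rz":2.3,"fingers":0},{"tx":0,"ty":0,"tz":0,"rx":3.6,"ry":-20,"rz":3.0,"fingers":0},{"tx":0,"ty":0,"tz":0,"rx":4.7,"ry":-26,"rz":3.9,"fingers":0}]'
python3 - <<'E'
from workcell import robot
import numpy as np
from scipy.spatial.transform import Rotation as Ro
s=robot.state();R=Ro.from_rotvec(s["tcp_rot"]);print(s["t"],s["joint_pos"],s["position"])
y=np.radians(20);T=Ro.from_matrix(np.c_[[np.cos(y),np.sin(y),0],[np.sin(y),-np.cos(y),0],[0,0,-1]])
print(np.degrees((R.inv()*T).as_rotvec()))
h=np.array([.5295,.1005])+.11*np.array([-np.sin(y),np.cos(y)]);print(h,R.inv().apply([*(h-s["position"][:2]),0]))
E
```

```text
t: 9.92
position: [0.4863, 0.4192, 0.2673]
tcp_rot: [-2.7, -1.089, -0.97]
contact_force: [3.6, -2.5, -3.8]
gripper_width: 0.226
t: 10.33
position: [0.4885, 0.4211, 0.2713]
tcp_rot: [-2.937, -1.054, -0.304]
contact_force: [0.5, -0.3, -2.1]
gripper_width: 0.223
10.3333 [ 0.67895595  0.2874441   1.44965473 -0.06112554  1.21900503  1.57651062] [0.48853422 0.4210885  0.2713283 ]
[  1.57571458 -11.09449065  19.41340934]
[0.49187778 0.20386619] [-0.13413176  0.17024485 -0.01490217]
```

```bash
python3 -m jog '[{"tx":0,"ty":0,"tz":0,"rx":0.4,"ry":-2.8,"rz":4.9,"fingers":0},{"tx":0,"ty":0,"tz":0,"rx":0.8,"ry":-5.5,"rz":9.7,"fingers":0},{"tx":0,"ty":0,"tz":0,"rx":1.2,"ry":-8.3,"rz":14.6,"fingers":0},{"tx":0,"ty":0,"tz":0,"rx":1.6,"ry":-11.1,"rz":19.4,"fingers":0},{"tx":0,"ty":0,"tz":0,"rx":1.6,"ry":-11.1,"rz":19.4,"fingers":0}]'
python3 - <<'E'
from workcell import robot
import numpy as np
from scipy.spatial.transform import Rotation as Ro
from h import *
f=cams.grab_frame("top");g=cams.grab_frame("scene")
s=robot.state();R=Ro.from_rotvec(s["tcp_rot"]);print(s["t"],s["joint_pos"],s["position"])
y=np.radians(20);T=Ro.from_matrix(np.c_[[np.cos(y),np.sin(y),0],[np.sin(y),-np.cos(y),0],[0,0,-1]])
print(np.degrees((R.inv()*T).as_rotvec()))
h=np.array([.492,.204]);print(R.inv().apply([*(h-s["position"][:2]),0]))
E
```

```text
t: 10.75
position: [0.4916, 0.4218, 0.2695]
tcp_rot: [-3.094, -0.541, -0.005]
contact_force: [0.7, 0.6, -2.0]
gripper_width: 0.228
10.85 [ 0.6452172   0.38055897  1.29330656 -0.00188983  1.46356434  1.86526084] [0.49024468 0.42094484 0.26976829]
[ 0.0336057  -0.25952389  0.10801331]
[-0.07293489  0.20432474 -0.00020961]
```

```bash
python3 -m jog '[{"tx":-0.006,"ty":0.015,"tz":0,"rx":0,"ry":0,"rz":0,"fingers":0},{"tx":-0.016,"ty":0.044,"tz":0,"rx":0,"ry":0,"rz":0,"fingers":0},{"tx":-0.027,"ty":0.075,"tz":0,"rx":0,"ry":0,"rz":0,"fingers":0},{"tx":-0.038,"ty":0.106,"tz":0,"rx":0,"ry":0,"rz":0,"fingers":0},{"tx":-0.049,"ty":0.137,"tz":0,"rx":0,"ry":0,"rz":0,"fingers":0}]'
python3 -m jog '[{"tx":-0.01,"ty":0.027,"tz":0.005,"rx":0,"ry":0,"rz":0,"fingers":0},{"tx":-0.018,"ty":0.048,"tz":0.02,"rx":0,"ry":0,"rz":0,"fingers":0},{"tx":-0.022,"ty":0.06,"tz":0.045,"rx":0,"ry":0,"rz":0,"fingers":0},{"tx":-0.024,"ty":0.067,"tz":0.075,"rx":0,"ry":0,"rz":0,"fingers":0},{"tx":-0.024,"ty":0.067,"tz":0.1,"rx":0,"ry":0,"rz":0,"fingers":0}]'
python3 -m jog '[{"tx":0,"ty":0,"tz":0.025,"rx":0,"ry":0,"rz":0,"fingers":0},{"tx":0,"ty":0,"tz":0.05,"rx":0,"ry":0,"rz":0,"fingers":0},{"tx":0,"ty":0,"tz":0.07,"rx":0,"ry":0,"rz":0,"fingers":0},{"tx":0,"ty":0,"tz":0.08,"rx":0,"ry":0,"rz":0,"fingers":0},{"tx":0,"ty":0,"tz":0.08,"rx":0,"ry":0,"rz":0,"fingers":0}]'
python3 - <<'E'
from h import *
from workcell import robot
cams.grab_frame("top");f=cams.grab_frame("top");g=cams.grab_frame("scene")
A=cv2.resize(g[120:260,250:490],(800,467),interpolation=cv2.INTER_CUBIC)
cv2.imwrite('pics/a5.png',A);cv2.imwrite('pics/a5t.png',cv2.resize(f[165:265,75:275],(800,400),interpolation=cv2.INTER_CUBIC))
s=robot.state();print(s["t"],s["position"],s["tcp_rot"])
E
```

```text
t: 11.27
position: [0.4891, 0.273, 0.2707]
tcp_rot: [3.093, 0.55, 0.008]
contact_force: [0.3, -0.2, -2.3]
gripper_width: 0.224
t: 11.68
position: [0.4899, 0.2013, 0.1701]
tcp_rot: [3.093, 0.545, 0.009]
contact_force: [-0.0, 0.5, -2.8]
gripper_width: 0.227
t: 12.1
position: [0.4892, 0.2029, 0.0888]
tcp_rot: [3.093, 0.547, 0.0]
contact_force: [-0.7, -0.2, -2.3]
gripper_width: 0.223
12.25 [0.49254135 0.20410383 0.09177841] [-3.09375294 -0.54597229 -0.01105187]
```

View pics/a5.png

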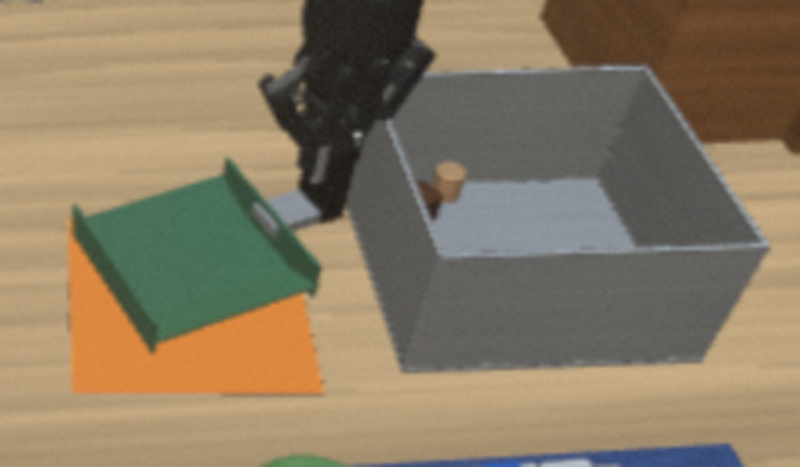

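View pics/a5t.png

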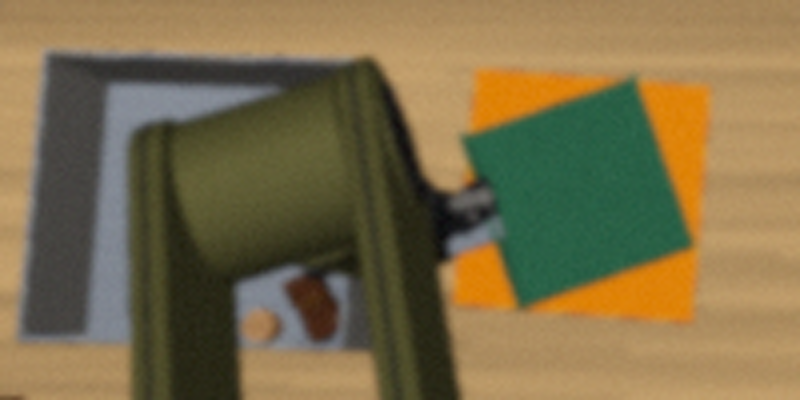

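The tray is empty, level and about 5 mm off the mat centre in view. The handle is too close to the bin wall to open the jaws, though, so I'll turn the tray 40° with the handle toward the robot before lowering.

```bash
python3 -m jog '[{"tx":-0.012,"ty":0.004,"tz":0,"rx":0,"ry":0,"rz":0,"fingers":0},{"tx":-0.03,"ty":0.011,"tz":0,"rx":0,"ry":0,"rz":-3,"fingers":0},{"tx":-0.05,"ty":0.018,"tz":0,"rx":0,"ry":0,"rz":-8,"fingers":0},{"tx":-0.066,"ty":0.024,"tz":0,"rx":0,"ry":0,"rz":-14,"fingers":0},{"tx":-0.071,"ty":0.026,"tz":0,"rx":0,"ry":0,"rz":-20,"fingers":0}]'
python3 -m jog '[{"tx":0,"ty":0,"tz":0,"rx":0,"ry":0,"rz":-6,"fingers":0},{"tx":0,"ty":0,"tz":0,"rx":0,"ry":0,"rz":-12,"fingers":0},{"tx":0,"ty":0,"tz":0,"rx":0,"ry":0,"rz":-17,"fingers":0},{"tx":0,"ty":0,"tz":0,"rx":0,"ry":0,"rz":-20,"fingers":0},{"tx":0,"ty":0,"tz":0,"rx":0,"ry":0,"rz":-20,"fingers":0}]'
python3 -m jog '[{"tx":0,"ty":0,"tz":0.006,"rx":0,"ry":0,"rz":0,"fingers":0},{"tx":0,"ty":0,"tz":0.013,"rx":0,"ry":0,"rz":0,"fingers":0},{"tx":0,"ty":0,"tz":0.02,"rx":0,"ry":0,"rz":0,"fingers":0},{"tx":0,"ty":0,"tz":0.026,"rx":0,"ry":0,"rz":0,"fingers":0},{"tx":0,"ty":0,"tz":0.026,"rx":0,"ry":0,"rz":0,"fingers":0}]'
python3 - <<'E'
from h import *
from workcell import robot
cams.grab_frame("scene");g=cams.grab_frame("scene");f=cams.grab_frame("top")
A=cv2.resize(g[140:260,245:365],(400,400),interpolation=cv2.INTER_CUBIC);B=cv2.resize(f[165:265,165:265],(400,400),interpolation=cv2.INTER_CUBIC)
cv2.imwrite('pics/a6.png',np.hstack([A,B]))
s=robot.state();print(s["t"],s["position"],s["tcp_rot"],s["contact_force"])
E
```

```text
t: 12.67
position: [0.4316, 0.1539, 0.0915]
tcp_rot: [2.948, 1.082, 0.006]
contact_force: [-0.8, 0.3, -1.5]
gripper_width: 0.224
t: 13.08
position: [0.4353, 0.1555, 0.0919]
tcp_rot: [2.717, 1.571, 0.013]
contact_force: [-0.5, 0.3, -2.0]
gripper_width: 0.227
t: 13.5
position: [0.4328, 0.1549, 0.0626]
tcp_rot: [2.721, 1.569, 0.002]
contact_force: [0.0, -0.4, -2.4]
gripper_width: 0.226
13.65 [0.43391192 0.15513937 0.06378256] [2.71983342 1.56923027 0.0051558 ] [-0.06269025 -0.41993104 -1.59376092]
```

View pics/a6.png

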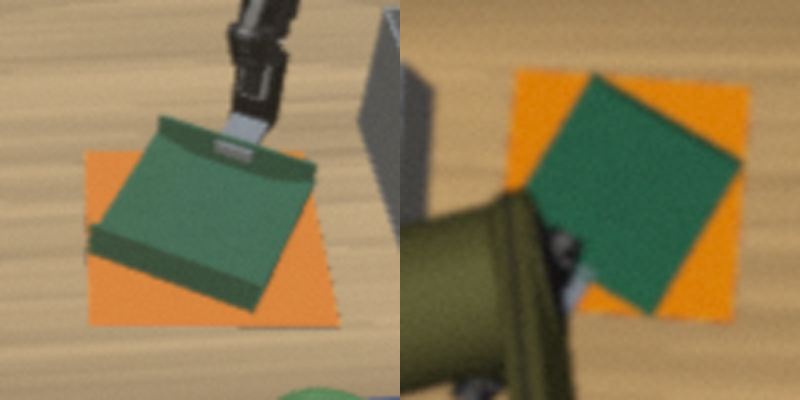

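Tray well centred on the mat, hovering just above it. Lower it gently.

```bash
python3 -m jog '[{"tx":0,"ty":0,"tz":0.002,"rx":0,"ry":0,"rz":0,"fingers":0},{"tx":0,"ty":0,"tz":0.004,"rx":0,"ry":0,"rz":0,"fingers":0},{"tx":0,"ty":0,"tz":0.005,"rx":0,"ry":0,"rz":0,"fingers":0},{"tx":0,"ty":0,"tz":0.006,"rx":0,"ry":0,"rz":0,"fingers":0},{"tx":0,"ty":0,"tz":0.006,"rx":0,"ry":0,"rz":0,"fingers":0}]'
python3 -m jog '[{"tx":0,"ty":0,"tz":0.001,"rx":0,"ry":0,"rz":0,"fingers":0},{"tx":0,"ty":0,"tz":0.0015,"rx":0,"ry":0,"rz":0,"fingers":0},{"tx":0,"ty":0,"tz":0.0015,"rx":0,"ry":0,"rz":0,"fingers":0}]'
```

```text
t: 14.07
position: [0.434, 0.1551, 0.058]
tcp_rot: [2.72, 1.569, 0.006]
contact_force: [-0.6, 0.0, -2.3]
gripper_width: 0.23
t: 14.32
position: [0.4341, 0.1552, 0.0566]
tcp_rot: [2.72, 1.569, 0.006]
contact_force: [-0.5, -0.6, -1.9]
gripper_width: 0.225
```

```bash
python3 -m jog '[{"tx":0,"ty":0,"tz":0.001,"rx":0,"ry":0,"rz":0,"fingers":0},{"tx":0,"ty":0,"tz":0.002,"rx":0,"ry":0,"rz":0,"fingers":0},{"tx":0,"ty":0,"tz":0.002,"rx":0,"ry":0,"rz":0,"fingers":0}]'
python3 -m jog '[{"tx":0,"ty":0,"tz":0.001,"rx":0,"ry":0,"rz":0,"fingers":0},{"tx":0,"ty":0,"tz":0.001,"rx":0,"ry":0,"rz":0,"fingers":0}]'
```

```text
t: 14.57
position: [0.4342, 0.1554, 0.0559]
tcp_rot: [2.719, 1.569, 0.008]
contact_force: [-3.5, 0.2, 11.3]
gripper_width: 0.225
t: 14.73
position: [0.434, 0.1555, 0.0556]
tcp_rot: [2.72, 1.569, 0.008]
contact_force: [-6.4, 0.6, 20.2]
gripper_width: 0.226
```

Contact is made. I'll ease off slightly, open the jaws and retreat upward.

```bash
python3 -m jog '[{"tx":0,"ty":0,"tz":-0.002,"rx":0,"ry":0,"rz":0,"fingers":0},{"tx":0,"ty":0,"tz":-0.002,"rx":0,"ry":0,"rz":0,"fingers":0.4},{"tx":0,"ty":0,"tz":-0.002,"rx":0,"ry":0,"rz":0,"fingers":0.6},{"tx":0,"ty":0,"tz":-0.002,"rx":0,"ry":0,"rz":0,"fingers":0.8},{"tx":0,"ty":0,"tz":-0.002,"rx":0,"ry":0,"rz":0,"fingers":0.8}]'
python3 -m jog '[{"tx":0,"ty":0,"tz":0,"rx":0,"ry":0,"rz":0,"fingers":0.8},{"tx":0,"ty":0,"tz":-0.02,"rx":0,"ry":0,"rz":0,"fingers":0.8},{"tx":0,"ty":0,"tz":-0.05,"rx":0,"ry":0,"rz":0,"fingers":0.8},{"tx":0,"ty":0,"tz":-0.085,"rx":0,"ry":0,"rz":0,"fingers":0.8},{"tx":0,"ty":0,"tz":-0.12,"rx":0,"ry":0,"rz":0,"fingers":0.8}]'
python3 -m jog '[{"tx":0,"ty":0.03,"tz":-0.03,"rx":0,"ry":0,"rz":0,"fingers":0.8},{"tx":-0.02,"ty":0.03,"tz":-0.05,"rx":0,"ry":0,"rz":0,"fingers":0.8},{"tx":-0.055,"ty":0.03,"tz":-0.05,"rx":0,"ry":0,"rz":0,"fingers":0.8},{"tx":-0.09,"ty":0.03,"tz":-0.05,"rx":0,"ry":0,"rz":0,"fingers":0.8},{"tx":-0.13,"ty":0.03,"tz":-0.05,"rx":0,"ry":0,"rz":0,"fingers":0.8}]'
python3 -m jog '[{"tx":-0.035,"ty":0,"tz":0,"rx":0,"ry":0,"rz":0,"fingers":0.8},{"tx":-0.07,"ty":0,"tz":0,"rx":0,"ry":0,"rz":0,"fingers":0.8},{"tx":-0.1,"ty":0,"tz":0,"rx":0,"ry":0,"rz":0,"fingers":0.8},{"tx":-0.13,"ty":0,"tz":0,"rx":0,"ry":0,"rz":0,"fingers":0.8},{"tx":-0.13,"ty":0,"tz":0,"rx":0,"ry":0,"rz":0,"fingers":0.8}]'
python3 - <<'E'
from h import *
from workcell import robot
cams.grab_frame("top");f=cams.grab_frame("top");g=cams.grab_frame("scene")
cv2.imwrite('/tmp/topF.png',f);cv2.imwrite('/tmp/sceneF.png',g)
A=cv2.resize(f[165:265,70:270],(800,400),interpolation=cv2.INTER_CUBIC)
cv2.imwrite('pics/a7.png',A)
s=robot.state();print(s["t"],s["position"],s["contact_force"])
E
```

```text
t: 15.15
position: [0.4342, 0.1552, 0.0555]
tcp_rot: [2.72, 1.569, 0.006]
contact_force: [-0.3, 0.7, 0.7]
gripper_width: 0.782
t: 15.57
position: [0.4327, 0.1549, 0.1762]
tcp_rot: [2.72, 1.57, 0.003]
contact_force: [0.6, -0.0, -0.2]
gripper_width: 0.802
t: 15.98
position: [0.3944, 0.0269, 0.2258]
tcp_rot: [2.717, 1.571, 0.009]
contact_force: [-0.1, -1.1, 0.0]
gripper_width: 0.804
t: 16.4
position: [0.3264, -0.0884, 0.2248]
tcp_rot: [2.723, 1.562, 0.002]
contact_force: [-0.5, -0.2, 0.7]
gripper_width: 0.805
16.55 [ 0.32928249 -0.08509662  0.22504371] [0.41564566 0.62697824 0.13508873]
```

View pics/a7.png

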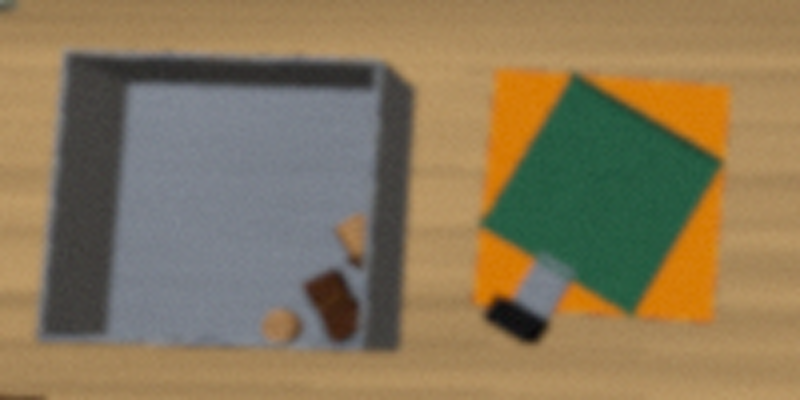

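The tray sits centred and flat on the mat. In the bin I see two dowels and a brown cluster near (332,305). That was my last picture view, so I'll count the blocks and look for strays numerically.

Run:
```python
import cv2,numpy as np
f=cv2.imread('/tmp/topF.png');o=cv2.imread('/tmp/top0.png')
# corner region orig px cols 132-166 rows 214-254
def cls(p):
    b,g,r=map(int,p)
    if r-b<25: return '#' if max(b,g,r)<90 else '.'
    return 'P' if r>150 else ('o' if r>110 else 'B')
for v in range(214,254): print(v,''.join(cls(f[v,u]) for u in range(130,172)))
for im,n in((f,'F'),): print([f[v,u].tolist() for v,u in((240,150),(244,155),(237,148),(229,158),(231,158))])
d=cv2.absdiff(f,o).max(2); m=(d>40).astype(np.uint8)
k,l,st,c=cv2.connectedComponentsWithStats(m)
for s in st[1:]:
    if s[4]>12: print(s)
g=cv2.imread('/tmp/sceneF.png');p=cv2.imread('/tmp/scene0.png')
k,l,st,c=cv2.connectedComponentsWithStats((cv2.absdiff(g,p).max(2)>40).astype(np.uint8))
print('scene');[print(s) for s in st[1:] if s[4]>12]
```

```text
214 ..................................#######B
215 ..................................#######B
216 ..................................#######B
217 ..................................#######B
218 .............................o....#######o
219 ...........................oooo..########o
220 ..........................oPPPoo.########o
221 ........................ooPPPPoo.########o
222 ........................oPPPPPoo.########o
223 ........................ooPPPPoo.########o
224 .........................ooPPPoo.#######.o
225 .........................ooPPPo..#######.o
226 ..........................ooPPo..#######Bo
227 ...........................oooo..#######.o
228 ...........................oooo..#######Bo
229 ............................BBB..#######Bo
230 ...........................#BB..########Bo
231 .............................#..########Bo
232 .......................#........########Bo
233 .....................#####......########Bo
234 ...................##BBBB#......########Bo
235 .................#BBBBBBB##.....########Bo
236 .................BBBBBBBBB#.....########Bo
237 ...............
[... 712 characters left out ...]
o.....oooBBBBBBBBooP
253 PPPPPPPPPPPPPPPoPPoooPooooooooooooooooooPP
[[17, 37, 65], [18, 32, 64], [27, 38, 67], [49, 69, 95], [87, 86, 95]]
[ 329  162   53   48 1694]
[ 190  183   61   68 2347]
[155 219   6  13  51]
[146 232  14  19 178]
[136 243  10   7  53]
[ 253  261  102  114 5985]
[ 455  312   57   72 2283]
[ 189  343   64   41 1448]
[ 244  348   69   36 1716]
[323 374  34  10 198]
scene
[ 8  0 10  4 24]
[  14    0   68   71 1625]
[213   0  11   4  36]
[ 237    0   46   55 1333]
[ 273    0   43   94 1163]
[292   2   6   9  17]
[ 203    9   34   90 1753]
[240  34  25   5  55]
[ 12  41  16  27 143]
[32 68  8 14 32]
[ 271  155   69   82 2901]
[375 169  15  17 128]
[  99  209   74   63 2601]
```

No stray blobs show on the table. One block could still be hidden behind the bin wall or under the arm, so I'll move the arm back to its start pose and compare again.

```bash
python3 -m jog '[{"tx":-0.03,"ty":0.01,"tz":0,"rx":0,"ry":0,"rz":0,"fingers":1},{"tx":-0.06,"ty":0.02,"tz":0,"rx":0,"ry":0,"rz":0,"fingers":1},{"tx":-0.09,"ty":0.03,"tz":0,"rx":0,"ry":0,"rz":0,"fingers":1},{"tx":-0.12,"ty":0.04,"tz":0,"rx":0,"ry":0,"rz":0,"fingers":1},{"tx":-0.15,"ty":0.05,"tz":0,"rx":0,"ry":0,"rz":0,"fingers":1}]'
python3 -m jog '[{"tx":-0.03,"ty":0.01,"tz":0,"rx":0,"ry":0,"rz":0,"fingers":1},{"tx":-0.06,"ty":0.02,"tz":0,"rx":0,"ry":0,"rz":0,"fingers":1},{"tx":-0.09,"ty":0.03,"tz":0,"rx":0,"ry":0,"rz":0,"fingers":1},{"tx":-0.12,"ty":0.04,"tz":0,"rx":0,"ry":0,"rz":0,"fingers":1},{"tx":-0.15,"ty":0.05,"tz":0,"rx":0,"ry":0,"rz":0,"fingers":1}]'
python3 -m jog '[{"tx":-0.03,"ty":0.01,"tz":0,"rx":0,"ry":0,"rz":0,"fingers":1},{"tx":-0.06,"ty":0.02,"tz":0,"rx":0,"ry":0,"rz":0,"fingers":1},{"tx":-0.09,"ty":0.03,"tz":0,"rx":0,"ry":0,"rz":0,"fingers":1},{"tx":-0.125,"ty":0.039,"tz":0,"rx":0,"ry":0,"rz":3,"fingers":1},{"tx":-0.125,"ty":0.039,"tz":0,"rx":0,"ry":0,"rz":9,"fingers":1}]'
python3 -m jog '[{"tx":0,"ty":0,"tz":0,"rx":0,"ry":0,"rz":7,"fingers":1},{"tx":0,"ty":0,"tz":0,"rx":0,"ry":0,"rz":14,"fingers":1},{"tx":0,"ty":0,"tz":0,"rx":0,"ry":0,"rz":21,"fingers":1},{"tx":0,"ty":0,"tz":0,"rx":0,"ry":0,"rz":26,"fingers":1},{"tx":0,"ty":0,"tz":0,"rx":0,"ry":0,"rz":26,"fingers":1}]'
python3 - <<'E'
from h import *
from workcell import robot
cams.grab_frame("top")
for n in("top","scene"):
    f=np.mean([cams.grab_frame(n).astype(float) for _ in range(3)],0).astype(np.uint8);cv2.imwrite(f'/tmp/{n}G.png',f)
    o=cv2.imread(f'/tmp/{n}0.png'); k,l,st,c=cv2.connectedComponentsWithStats((cv2.absdiff(f,o).max(2)>28).astype(np.uint8))
    print(n);[print(s) for s in st[1:] if s[4]>8]
g=cv2.imread('/tmp/sceneG.png')
hd=lambda p:'.' if int(p[2])-int(p[0])<22 else('P' if p[2]>150 else('o' if p[2]>105 else 'B'))
for v in range(165,190): print(v,''.join(hd(g[v,u]) for u in range(362,400)))
s=robot.state();print(s["t"],s["position"])
for P in ([.415,.255,0],[.415,.255,.12],[.415,.30,0],[.415,.35,0],[.46,.255,0],[.415,.34,.12],[.48,.255,.12]): print(P,proj("scene",[P]).round(0),proj("top",[P]).round(0))
E
```

```text
t: 16.97
position: [0.2984, -0.2403, 0.2248]
tcp_rot: [2.717, 1.574, 0.008]
contact_force: [0.7, 0.5, -0.1]
gripper_width: 1.0
t: 17.38
position: [0.267, -0.3956, 0.2242]
tcp_rot: [2.718, 1.573, 0.008]
contact_force: [0.4, -0.2, 0.1]
gripper_width: 0.993
t: 17.8
position: [0.238, -0.5292, 0.2238]
tcp_rot: [2.832, 1.346, 0.003]
contact_force: [0.0, -0.6, 1.1]
gripper_width: 1.003
t: 18.22
position: [0.2391, -0.522, 0.2237]
tcp_rot: [-3.067, -0.68, -0.008]
contact_force: [-0.3, -0.4, 0.4]
gripper_width: 1.0
top
[ 328  162   54   49 1745]
[ 189  182   63   70 2432]
[154 219   8  14  71]
[145 232  16  19 200]
[136 242  10   9  68]
[505 311   6   6  27]
[464 314  39  22 162]
[453 331   7  20  69]
[474 333   7   7  27]
[465 337   4   3   9]
[470 338   3   4  11]
[475 341   6   5  13]
[482 342   4   5  13]
[474 348   6   8  27]
[463 357  45  27 159]
[331 374  28  10  43]
scene
[14  1 19  5 32]
[ 15   3  34  12 118]
[17 12 30  8 97]
[60 30 12  8 44]
[61 39  5  6 18]
[11 41 15  7 44]
[63 46 13  8 27]
[43 52 31 10 84]
[77 55  6  7 21]
[21 68  8  2 14]
[ 271  154   69   83 3025]
[375 168  15  1
[... 779 characters left out ...]
............................
183 ......................................
184 ......................................
185 ......................................
186 ......................................
187 ......................................
188 ......................................
189 ......................................
18.5667 [ 0.23727267 -0.5224275   0.22439553]
[0.415, 0.255, 0] [[353. 176.]] [[168. 251.]]
[0.415, 0.255, 0.12] [[362. 142.]] [[159. 251.]]
[0.415, 0.3, 0] [[369. 176.]] [[153. 251.]]
[0.415, 0.35, 0] [[387. 175.]] [[136. 251.]]
[0.46, 0.255, 0] [[358. 187.]] [[169. 236.]]
[0.415, 0.34, 0.12] [[394. 140.]] [[127. 251.]]
[0.48, 0.255, 0.12] [[369. 158.]] [[160. 227.]]
```

```bash
python3 -c "
from workcell import ticket;print(ticket.close_job())"
```

```text
the job is handed in; nothing more can be done
None
```

I drew the tray out with all five offcuts, tipped it over the bin, set it down on the mat and handed the job in at about 18.6 s. No verdict is reported. I couldn't positively see one of the three block offcuts in the bin.

**Tipping:** the tilt stopped at about 52° because the wrist reached a joint limit, short of the 67° I commanded. The TCP drifted about 50 mm but stayed over the bin. The tray was empty afterwards.

**Last checks:**
- **Tray:** it stands on the mat with its centre within a few millimetres of the mat's centre. I judged it level by eye and released it only after contact with the mat.
- **Robot:** it is back at its start pose and touching nothing.
- **Offcuts:** I could see two dowels and a brown patch the size of two blocks in the bin's near corner. The third block is most likely in the strip hidden behind the near wall. It isn't in the tray, and comparing before and after images found no stray on the table.
- **Other objects:** the same comparison showed no change at the bridge, bottle, jar, dish, tubes or loupe.

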